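Hang the bin of mirror strips on the louvre rail

TASK

Lift the lipped bin of glass mirror strips by its grip tab, bring it in under the light bar and over the louvre rail, and lower it gently until its lip catches on the rail before you let go, so that it hangs level, squarely against the rail and near the middle between the posts. The rail is clamped at an unknown height, so feel for it; keep the strips in the bin, do not press hard or let the bin fall, and leave the other kaleidoscope parts alone.

Things in the scene. Friction and masses are not known exactly. Their poses are not given: they have to be found in the camera images.
- bin: Open grey plastic parts bin, 100 (x) x 70 (y) x 60 mm (z), walls 4 mm, 0.17 to 0.34 kg, standing on the bench with the three strips lying in it. Origin: centre of its underside; z up. Its front, with the grip tab, is at -x; its hooked lip runs along the back, +x, over the full width.
- lip (a point): Middle of the slot under the bin's lip, at (56, 0, 56) mm in the bin's frame, axes as the bin. A top plate, its underside at this height, runs back from the back wall (outer face at bin x = 50 mm) to a downturned edge (inner face at x = 62 mm): a 12 mm slot for the rail. The edge reaches 21 mm below this point; its last 8 mm flare outward to about x = 71 mm.
- tab (a point): Grip point on the bin's upright grip tab: a plain block 24 mm wide along the bin's y, 16 mm thick along x, standing 44 mm above the rim at the bin's front. The point is at (-50, 0, 88) mm in the bin's frame, 16 mm below the tab's top, 28 mm above the rim; axes as the bin. Close the fingers along the bin's y; the tab's sides are free.
- stand: Fixed steel louvre stand, front facing -x (to the robot). Origin: on the bench below the middle of the rail's front face; x points away from the robot, z up. Two 24 mm square posts, 356 mm high, at y = -150 and +150 mm (x = 12 to 36 mm), on a 12 mm base plate (x = 10 to 140 mm). A well hung bin has its origin at stand x = -50 to -58 mm and may lean forward by up to 6 degrees.
- railzone (a point): Fixed point at (0, 0, 120) mm in the stand's frame, axes as the stand: the lowest place for the louvre rail's top edge. The rail is an upright steel plate between the posts, 276 mm long, 8 mm thick (x = 0 to 8 mm), 62 mm tall, top edge level and rounded. It is clamped with that edge 0 to 55 mm above this point, unreported, new each time; it stays put below 80 N.
- bar (a point): Middle of the front lower edge of the light bar, at (-102, 0, 325) mm in the stand's frame. The bar is 316 mm long, 55 mm deep (stand x = -102 to -47 mm), 22 mm high, held from the posts by two arms at y = -150 and +150 mm. A hung bin's tab is right under it, so the gripper must lean back to the robot (30 to 45 degrees, fingertips pointing forward and down).
- strip0: Smoky glass mirror strip, 82 x 17 x 4 mm, 16 g, lying in the bin along its x. Origin: centre of its underside.
- strip1: A second strip, the same.
- strip2: A third strip, the same.
- tube: Bystander: upright copper body tube, 48 mm across, 130 mm high. Origin: centre of its underside.
- eyecap: Bystander: brass eyepiece cap, 52 mm across, 18 mm high. Origin: centre of its underside.
- endring: Bystander: walnut end ring, 60 mm across, 14 mm high. Origin: centre of its underside.
- cell: Bystander: clear acrylic object cell, a disc 50 mm across, 16 mm high. Origin: centre of its underside.

How it is judged:
On the way:
1. the bin is lifted clear of the bench (height (world z) of bin above 0.04 m), for 0.2 s.
At the end, for the whole second after the job is handed in: The bin hangs by its lip from the louvre rail: its weight on the stand, its origin 44 to 66 mm in front of the rail's front face, within 50 mm of the middle of the rail and 50 to 135 mm above the bench, square to the stand and upright within 0.2 rad, at rest, with all three strips lying inside it (x of bin in the frame of stand between -0.066 and -0.044 m and y of bin in the frame of stand between -0.05 and 0.05 m and z of bin in the frame of stand between 0.05 and 0.135 m and angle between bin's own z axis and vertical below 0.2 rad and angle between the x axis of bin and the x axis of stand, either way round below 0.2 rad and contact force between bin and stand above 1 N and linear speed of bin below 0.02 m/s and x of strip0 in the frame of bin between -0.05 and 0.05 m and y of strip0 in the frame of bin between -0.035 and 0.035 m and z of strip0 in the frame of bin between 0 and 0.05 m and x of strip1 in the frame of bin between -0.05 and 0.05 m and y of strip1 in the frame of bin between -0.035 and 0.035 m and z of strip1 in the frame of bin between 0 and 0.05 m and x of strip2 in the frame of bin between -0.05 and 0.05 m and y of strip2 in the frame of bin between -0.035 and 0.035 m and z of strip2 in the frame of bin between 0 and 0.05 m); the robot touches nothing.
It fails at once if the held bin is pressed or knocked against the stand with more than 30 N (contact force between the fingers and bin above 0.5 N and contact force between bin and stand above 30 N).
It fails at once if the bin is let go and falls (faster than 0.25 m/s, a fall of some 3 mm) instead of being lowered until its lip rests on the rail (contact force between the fingers and bin below 0.05 N and linear speed of bin above 0.25 m/s).
It fails at once if the robot pushes against the stand with more than 20 N (contact force between the arm and stand above 20 N).
It fails at once if the copper tube, eyepiece cap, end ring or object cell is moved by more than 20 mm (distance of any of tube, eyecap, endring, cell from where it was at the start of the episode above 0.02 m).
It also fails if it takes over 58 s, if anything falls off the work surface, if the arm or the gripper's body presses on something with over 40 N, if the wrist force passes 120 N, or if a joint passes its speed limit or range.

ROBOT

A 7-joint arm with a two-finger parallel gripper is mounted at the origin on the work surface. World frame = base frame: x ahead of the robot, y to its left, z up, the work surface at z = 0. Lengths are in m, angles in rad, forces in N, time in s.
With the tool pointing down it reaches from about 0.425 to 0.925 m from the base axis. Payload 6.8 kg.
Tool frame: the origin (TCP) lies midway between the tips of the shut fingers; the grasp point (between the pads) lies 19 mm behind it; z points along the fingers, y is the line along which they close (so a half turn about z gives the same grasp; the last joint's range is limited). The gripper opens to 85 mm and grips with 20 to 120 N. Pads are 22 mm wide; open, the fingers measure 114 mm over their backs; the gripper's body (76 mm by 85 mm) begins 54 mm behind the grasp point. The pads swing forward as they close: fully open they stand 13 mm farther back than shut.
Start: joints at [1.08, 0.477, 0.022, 1.555, -0.011, 1.109, -0.083], TCP at [0.252, -0.626, 0.202] pointing down, gripper open.
Joint ranges: [-2.96, 2.96], [-0.34, 2.1], [-1.41, 1.46], [0.24, 2.44], [-1.37, 4.51], [0.17, 1.92], [-2.96, 2.96]. Speed limits (rad/s): [2.39, 2.39, 3.14, 3.14, 3.14, 3.14, 3.14].

INTERFACE

Orientations are given as a unit quaternion [w, x, y, z].
In Python, from station import * gives the robot as it stands.
- The arm moves only by the shell command python3 -m creep 'ROWS' [FORCE]. ROWS is JSON, a list of rows, each a list of 7 numbers: the gripper command: -1 is shut, 1 is fully open, values between are in proportion, then the shift along the world's x, y, z in mm, then the turn, a rotation vector about the world's x, y, z in rad. A call has 1 to 5 rows; each row shifts and turns the commanded pose from where the row before left it; what a row does not reach is not made up. A row lasts 1/8 s, in which the tool goes at most 62.5 mm and 10.7 degrees, less where a joint would pass 70% of its speed; a pose out of reach is approached as far as the arm can. A call is refused whole if a number of a shift passes 62.5 or a number of a turn 0.188, either way. A call with a gripper value outside its range is refused whole. The fingers move at their own pace and stop on an object; FORCE is the grip in N (left out, the last holds). Time passes only in rows, so rows that do not move let the fingers close. It gives the time, the measured TCP pose, the force, the opening and the grip force at its end, in the units of the state.
- get_obs(): the state, without advancing time (a new reading comes with each control period).
- read_camera(name): name is "scene" or "top" or "wrist"; returns (picture, depth): 480x640x3 uint8, red, green, blue; 480x640 float32, m along the optical axis (not along the pixel's ray), 0 where there is no reading.
- camera_params(name): a dict with "intrinsics" (3x3 intrinsics, pixels), "cam_to_world" (4x4, takes a point from camera to world coordinates); the wrist camera has in their place "mount" (4x4, takes a point from camera to tool coordinates, whose origin is the TCP and whose axes are the flange's). Camera axes: x right, y up, looking along -z (the intrinsics and any distortion apply to the point x, -y, -z); pixel columns grow to the right and rows downward; lengths in m; the calibration is good to about 2 mm. A picture is of the moment at which its call begins: read the wrist's pose just before it. camera_params takes no time and is no camera call.
- hand_in(): hands the job in; it is judged then, once.
The state is a dict: "t": time; "q": joint angles; "joint_vel": joint speeds; "joint_torque": joint torques, N m; "eef_pos": TCP position; "tool_rot": TCP orientation; "contact_force": force on the tool from outside, world axes, zero at the start; "torque": the same for the moment, N m; "gripper_width": opening from 0.0 (shut) to 1.0 (fully open); "grasp_force": force on a finger pad.
Only numpy, scipy, OpenCV 4.12 (cv2) and the standard library are available. Lean on these libraries where they do the work, as an engineer would, in place of code of your own. Each camera call takes 0.05 s, during which the arm holds its last target. There are 200 camera calls.

## Working session

There is one attempt and no reset: what is moved stays moved. The work goes in short steps, Python scripts to look and compute and a shell command to move; the robot and the scene stay as the last step left them, time stands still between calls to the robot, and variables do not carry over. Pictures are saved under pics/ and viewed, at most 10 in all, crops included, and the job is handed in when it is done.

```bash
ls; mkdir -p pics; python3 - <<'E'
from station import *
import cv2,numpy as np
o=get_obs();print(o)
for n in("scene","top"):
    im,d=read_camera(n);cv2.imwrite(f"pics/{n}0.png",im[:,:,::-1]);np.save(f"pics/{n}0.npy",d)
    p=camera_params(n);print(n,p)
print(camera_params("wrist"))
E
```

```text
pics
{'t': 0.0, 'q': array([ 1.07992378,  0.47779346,  0.02235834,  1.55644879, -0.01149849,
        1.109304  , -0.08308727]), 'joint_vel': array([-0.00085745, -0.0003612 , -0.00074629, -0.00160215, -0.00017916,
        0.00090963, -0.00132023]), 'joint_torque': array([-7.13139470e-04, -5.96448326e+01,  1.60770692e+00, -2.81199718e+01,
        1.24880439e-02,  9.28998808e-03, -4.88301964e-06]), 'eef_pos': array([ 0.25183799, -0.62556442,  0.20053171]), 'tool_rot': array([-8.79224318e-04,  9.81739313e-01,  1.90229040e-01, -2.44431677e-04]), 'contact_force': array([-0.29770601, -0.38870502, -0.11691489]), 'torque': array([0.02566726, 0.01144912, 0.02422714]), 'grasp_force': 0.0, 'gripper_width': 0.9972831120179733}
scene {'intrinsics': array([[483.04424139,   0.        , 323.57365544],
       [  0.        , 483.04424139, 230.33759149],
       [  0.        ,   0.        ,   1.        ]]), 'cam_to_world': array([[ 0.16249673, -0.74857194,  0.64283347,  1.15319675],
       [ 0.98665355,  0.11636046, -0.11390789, -0.15054208],
       [ 0.01046785,  0.65276359,  0.75748936,  0.96826281],
 
[... 318 characters left out ...]
  [-0.99958848,  0.02785473,  0.00685427, -0.04577649],
       [ 0.01139646,  0.16634333,  0.98600204,  1.37560964],
       [ 0.        ,  0.        ,  0.        ,  1.        ]])}
{'intrinsics': array([[375.46320771,   0.        , 322.41780652],
       [  0.        , 375.46320771, 239.75373433],
       [  0.        ,   0.        ,   1.        ]]), 'mount': array([[-3.66322316e-04,  9.51000977e-01,  3.09187656e-01,
         7.83698553e-02],
       [ 9.99999490e-01,  5.72645630e-05,  1.00865435e-03,
        -6.69033158e-04],
       [ 9.41525774e-04,  3.09187868e-01, -9.51000513e-01,
        -1.71646814e-01],
       [ 0.00000000e+00,  0.00000000e+00,  0.00000000e+00,
         1.00000000e+00]])}
```

View pics/scene0.png

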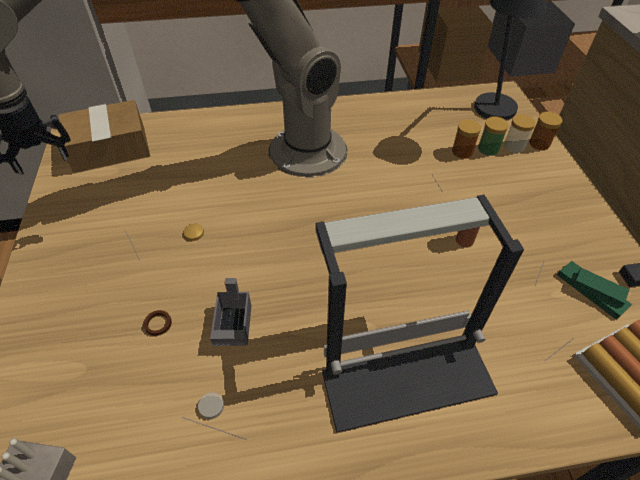

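View pics/top0.png

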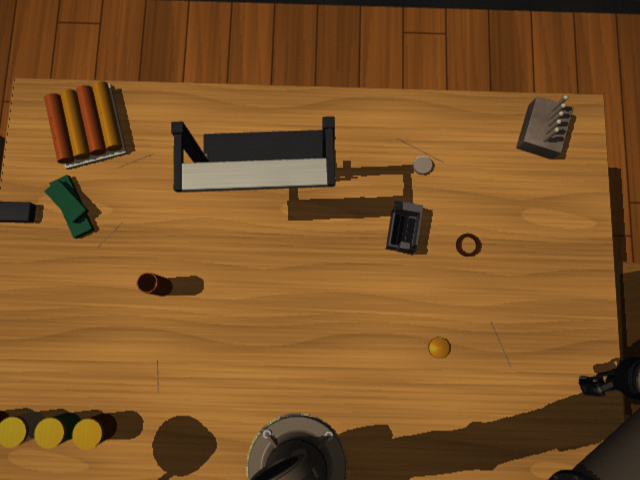

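The scene view shows the bin at about (231,318) with its tab at (231,287), and the stand with its bar at (410,222) and rail at (405,332). The top view has the bin at (405,228) and the bar at (255,174). Eyecap (439,348), ring (468,245), cell (423,165), tube (153,284).

```bash
cat > h.py <<'E'
import numpy as np,cv2
from station import *
from scipy.spatial.transform import Rotation as R
def cloud(n,d,T=None):
    p=camera_params(n);K=p["intrinsics"];T=p["cam_to_world"] if T is None else T
    v,u=np.mgrid[0:480,0:640]
    c=np.stack([(u-K[0,2])/K[0,0]*d,-(v-K[1,2])/K[1,1]*d,-d],-1)
    return c@T[:3,:3].T+T[:3,3]
def toolT(o):
    q=o["tool_rot"];T=np.eye(4);T[:3,:3]=R.from_quat([q[1],q[2],q[3],q[0]]).as_matrix();T[:3,3]=o["eef_pos"];return T
E
python3 - <<'E'
from h import *
np.set_printoptions(precision=4,suppress=True)
for n,bx,sx in(("top",(375,190,435,265),(160,105,345,205)),("scene",(200,270,260,355),(310,190,530,430))):
    d=np.load(f"pics/{n}0.npy");im=cv2.imread(f"pics/{n}0.png");P=cloud(n,d)
    def crop(b):
        Q=P[b[1]:b[3],b[0]:b[2]].reshape(-1,3);D=d[b[1]:b[3],b[0]:b[2]].reshape(-1);return Q[D>0]
    B=crop(bx);S=crop(sx)
    print(n,"bench z",np.median(B[abs(B[:,2])<.02][:,2]))
    for lo,hi in((.05,.07),(.095,.115)):
        q=B[(B[:,2]>lo)&(B[:,2]<hi)]
        if len(q)>4:
            r=cv2.minAreaRect((q[:,:2]*1000).astype(np.float32));print("bin",lo,len(q),np.median(q[:,2]),r,cv2.boxPoints(r).round().tolist())
    for lo,hi in((.335,.353),(.354,.37),(.005,.02),(.1,.19)):
        q=S[(S[:,2]>lo)&(S[:,2]<hi)]
        if len(q)>4:
            r=cv2.minAreaRect((q[:,:2]*1000).astype(np.float32));print("stand",lo,len(q),np.median(q[:,2]),q[:,2].max(),r,cv2.boxPoints(r).round().tolist())
    for k,(u,v) in dict(top=dict(tube=(153,284),cap=(439,348),ring=(460,245),cell=(423,165)),scene=dict(cap=(194,232),cell=(210,406),ring=(147,323)))[n].items(): print(k,P[v,u])
E
```

```text
top bench z 0.0001579024985981503
bin 0.05 442 0.05870824034557498 ((580.9743041992188, -251.53036499023438), (70.59529113769531, 124.66928100585938), 81.69127655029297) [[514.0, -277.0], [638.0, -295.0], [648.0, -226.0], [524.0, -208.0]]
bin 0.095 71 0.10306463616903039 ((527.3772583007812, -243.81430053710938), (24.156352996826172, 16.02884864807129), 81.6948013305664) [[518.0, -255.0], [534.0, -257.0], [537.0, -233.0], [521.0, -231.0]]
stand 0.335 5096 0.34633989658910147 0.35298577757820326 ((663.3175048828125, 93.69940948486328), (139.31494140625, 323.5191345214844), 3.684458017349243) [[583.0, 251.0], [604.0, -72.0], [743.0, -63.0], [722.0, 260.0]]
stand 0.354 195 0.35583078563936454 0.36106285753645007 ((664.3564453125, 93.05008697509766), (134.45989990234375, 322.35772705078125), 3.7816529273986816) [[587.0, 249.0], [608.0, -72.0], [742.0, -63.0], [721.0, 258.0]]
stand 0.005 3415 0.010862624706764246 0.019787811995958915 ((776.6026611328125, 144.47373962402344), (269.7247619628906, 490.225830078125), 2.3617775440216064) [[632.0, 384.0], [652.0, -106.0], [921.0, -95.0], [901.0
[... 1059 characters left out ...]
65 ((723.1573486328125, 96.28536224365234), (24.840391159057617, 323.7619323730469), 3.821814775466919) [[700.0, 257.0], [722.0, -66.0], [746.0, -64.0], [725.0, 259.0]]
stand 0.005 9781 0.011095234534877485 0.019964998658459354 ((552.2569580078125, 229.96435546875), (566.8024291992188, 646.0439453125), 83.95222473144531) [[201.0, -18.0], [844.0, -86.0], [903.0, 478.0], [261.0, 546.0]]
stand 0.1 1823 0.11945209032390514 0.18957333885346328 ((716.8060302734375, 94.57555389404297), (38.45891571044922, 326.1154479980469), 3.8454530239105225) [[687.0, 256.0], [709.0, -69.0], [747.0, -67.0], [725.0, 259.0]]
cap [ 0.2992 -0.3393  0.016 ]
cell [ 0.7621 -0.304   0.014 ]
ring [ 0.5474 -0.4423  0.0069]
```

```bash
cat >> h.py <<'E'
SO=np.array([.6975,.0955,0]);SY=np.deg2rad(3.77)
RS=R.from_euler("z",SY).as_matrix()
def tgtR(yaw,tilt):   # tool x forward/up, z forward/down
    c,s=np.cos(tilt),np.sin(tilt)
    A=np.array([[c,0,s],[0,-1,0],[s,0,-c]])
    return R.from_euler("z",yaw).as_matrix()@A
E
python3 - <<'E'
from h import *
np.set_printoptions(precision=4,suppress=True)
d=np.load("pics/scene0.npy");P=(cloud("scene",d)-SO)@RS
S=P[190:430,310:530].reshape(-1,3);D=d[190:430,310:530].reshape(-1);S=S[D>0]
q=S[(abs(S[:,1])<.12)&(abs(S[:,0]-.004)<.02)&(S[:,2]>.03)&(S[:,2]<.2)]
for a in(-.1,-.06,-.02,.02,.06): 
    s=q[(q[:,1]>a)&(q[:,1]<a+.04)];i=s[:,2]>s[:,2].max()-.003;print(a,len(s),s[:,2].max(),s[i].mean(0),s[:,0].min(),s[:,0].max(),s[:,2].min())
o=get_obs();T=toolT(o)
Rt=tgtR(np.deg2rad(-8.2),np.deg2rad(38));rv=R.from_matrix(Rt@T[:3,:3].T).as_rotvec();print("rv",rv,rv/5)
tab=np.array([.5285,-.2438,.088])
tcp=tab+.019*Rt[:,2];pre=tcp-.12*Rt[:,2]
print("tcp",tcp,"pre",pre,(pre-o["eef_pos"])*1000, (tcp-pre)*1000)
E
```

```text
-0.1 358 0.12364299344274852 [ 0.0057 -0.0799  0.1217] 0.001207934062746351 0.023874090007953486 0.04820263931929424
-0.06 356 0.12312908667958965 [ 0.0063 -0.0401  0.1211] 0.00019679165097497006 0.023983443694988938 0.05051641585462873
-0.02 343 0.12385670181095663 [0.0063 0.0007 0.1219] 0.0001985663440040829 0.02388050672445496 0.04844404243792399
0.02 333 0.12515744003099624 [0.0058 0.0353 0.1232] 0.0001927909647500763 0.02388560270746919 0.05015191359590864
0.06 331 0.12258695688582043 [0.0054 0.0791 0.1212] 0.0005938170456142809 0.023717903319966715 0.05002992916740789
rv [ 0.0786 -0.6662 -0.5068] [ 0.0157 -0.1332 -0.1014]
tcp [ 0.5401 -0.2455  0.073 ] pre [ 0.467  -0.2349  0.1676] [215.0927 390.7055 -33.0365] [ 73.1241 -10.5373 -94.5613]
```

```bash
python3 -m creep '[[1,21.5,39,0,0.0157,-0.1332,-0.1014],[1,21.5,39,0,0.0157,-0.1332,-0.1014],[1,21.5,39,0,0.0157,-0.1332,-0.1014],[1,21.5,39,0,0.0157,-0.1332,-0.1014],[1,21.5,39,0,0.0157,-0.1332,-0.1014]]' 80; python3 -m creep '[[1,21.5,39,0,0,0,0],[1,21.5,39,0,0,0,0],[1,21.5,39,0,0,0,0],[1,21.5,39,0,0,0,0],[1,21.5,39,0,0,0,0]]'; python3 -m creep '[[1,0,0,-10,0,0,0],[1,0,0,-10,0,0,0],[1,0,0,-10,0,0,0],[1,0,0,0,0,0,0]]'
python3 - <<'E'
from h import *
np.set_printoptions(precision=4,suppress=True)
o=get_obs();T=toolT(o);im,d=read_camera("wrist");cv2.imwrite("pics/w1.png",im[:,:,::-1])
p=camera_params("wrist");P=cloud("wrist",d,T@p["mount"]);np.save("pics/w1P.npy",P)
print(o["eef_pos"],R.from_matrix(tgtR(np.deg2rad(-8.2),np.deg2rad(38))@T[:3,:3].T).as_rotvec(),o["q"])
B=P[d>0];B=B[(abs(B[:,0]-.58)<.12)&(abs(B[:,1]+.25)<.1)]
for lo,hi in((.054,.066),(.098,.108)):
    q=B[(B[:,2]>lo)&(B[:,2]<hi)]
    if len(q)>9:
        r=cv2.minAreaRect((q[:,:2]*1000).astype(np.float32));print(lo,len(q),np.median(q[:,2]),r,cv2.boxPoints(r).round().tolist())
E
```

```text
t: 0.72
eef_pos: [0.3586, -0.4334, 0.2018]
tool_rot: [0.024, 0.945, -0.064, 0.321]
contact_force: [2.0, -0.2, 1.4]
gripper_width: 1.002
grasp_force: 0.0
t: 1.35
eef_pos: [0.4665, -0.2382, 0.2018]
tool_rot: [0.023, 0.945, -0.062, 0.32]
contact_force: [-0.3, -0.6, -0.6]
gripper_width: 1.004
grasp_force: 0.0
t: 1.85
eef_pos: [0.4656, -0.239, 0.171]
tool_rot: [0.022, 0.945, -0.062, 0.319]
contact_force: [0.5, -0.1, -0.0]
gripper_width: 1.001
grasp_force: 0.0
[ 0.4656 -0.239   0.171 ] [ 0.0009 -0.0118 -0.0104] [ 1.0449  0.0944 -0.5539  2.3916 -1.268   0.1815  0.014 ]
0.054 3014 0.058951608140235645 ((580.0540771484375, -251.1584930419922), (70.22019958496094, 125.5975341796875), 81.48448181152344) [[513.0, -277.0], [637.0, -295.0], [647.0, -226.0], [523.0, -207.0]]
0.098 717 0.10286584582923303 ((526.3248291015625, -242.95046997070312), (23.438804626464844, 16.717941284179688), 82.17017364501953) [[516.0, -253.0], [533.0, -256.0], [536.0, -232.0], [520.0, -230.0]]
```

View pics/w1.png

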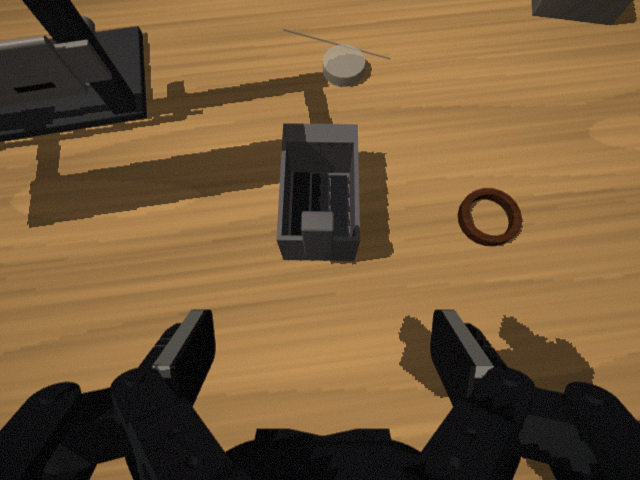

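The wrist view has the bin at (318,195) and its tab at (317,228), centred between the fingers (200 to 445). I'm going in along the tool axis.

```bash
python3 -m creep '[[1,18,-1.5,-24,0,-0.006,-0.005],[1,18,-1.5,-24,0,-0.006,-0.005],[1,18,-1.5,-24,0,0,0],[1,13,-1,-16,0,0,0],[1,0,0,0,0,0,0]]'
python3 - <<'E'
from h import *
np.set_printoptions(precision=4,suppress=True)
o=get_obs();T=toolT(o);im,d=read_camera("wrist");cv2.imwrite("pics/w2.png",im[:,:,::-1])
print(o["eef_pos"],T[:3,:3],o["q"],(np.array([.527,-.2433,.088])+.019*T[:3,2]-T[:3,3])*1000,R.from_matrix(tgtR(np.deg2rad(-8.2),np.deg2rad(38))@T[:3,:3].T).as_rotvec())
E
```

```text
t: 2.52
eef_pos: [0.5323, -0.2586, 0.1251]
tool_rot: [0.006, 0.952, -0.062, 0.298]
contact_force: [-0.6, -1.1, 0.4]
gripper_width: 1.002
grasp_force: 0.0
[ 0.5323 -0.2586  0.1251] [[ 0.8145 -0.1211  0.5674]
 [-0.1138 -0.9923 -0.0484]
 [ 0.5689 -0.0252 -0.8221]] [ 0.659   0.2699 -0.2028  2.2754 -1.3643  0.1702  0.0915] [  5.5254  14.382  -52.6793] [-0.0326 -0.0541 -0.0224]
```

View pics/w2.png

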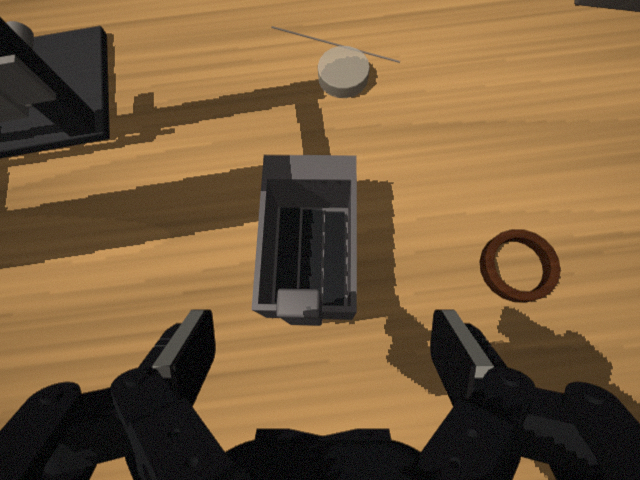

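The wrist view has the tab at (298,303), but the arm is against its q5 and q6 limits and fell short. It needs the flipped wrist (q5 near π), so I'll identify the kinematics and plan that.

```bash
cat > kin.py <<'E'
from h import *
from scipy.optimize import least_squares
import itertools
def fk(q,par,s):
    c1,c7,h,a,b,l=par
    r=lambda ax,t:R.from_euler(ax,t)
    A=r("z",s[0]*q[0]+c1)*r("y",q[1]);B=A*r("z",s[1]*q[2])*r("y",q[3]);W=B*r("z",s[2]*q[4]);C=W*r("y",q[5])*r("z",s[3]*q[6]+c7)
    e=np.array([0,0,1.])
    return np.array([0,0,h])+A.apply(e)*a+B.apply(e)*b+C.apply(e)*l,C,B
E
cat > fit.py <<'E'
from kin import *
np.set_printoptions(precision=4,suppress=True)
def rq(q):return R.from_quat([q[1],q[2],q[3],q[0]])
o=get_obs()
D=[([1.07992378,0.47779346,0.02235834,1.55644879,-0.01149849,1.109304,-0.08308727],[.25183799,-.62556442,.20053171],rq([-8.79e-4,.98174,.190229,-2.44e-4])),
 ([1.0449,.0944,-.5539,2.3916,-1.268,.1815,.014],[.4656,-.239,.171],rq([.022,.945,-.062,.319])),(o["q"],o["eef_pos"],rq(o["tool_rot"]))]
best=[]
for s in itertools.product((1,-1),repeat=4):
  for c1,c7 in itertools.product((0,np.pi),(0,np.pi)):
    def f(p):
        e=[]
        for q,x,r in D:
            X,C,_=fk(q,p,s);e+=list((X-x)*2)+list((r.inv()*C).as_rotvec())
        return e
    z=least_squares(f,[c1,c7,.35,.4,.4,.25]);best.append((z.cost,s,z.x))
best.sort(key=lambda t:t[0])
for b in best[:3]:print(b)
E
python3 fit.py
```

```text
(np.float64(0.0027282280112005458), (-1, -1, -1, -1), array([-0.079 ,  1.5016,  0.2234,  0.5732,  0.4641,  0.3259]))
(np.float64(0.002728228011202644), (-1, -1, -1, -1), array([-0.079 ,  1.5016,  0.2234,  0.5732,  0.4641,  0.3259]))
(np.float64(0.03080779173194897), (-1, -1, -1, 1), array([-0.086 ,  1.4803,  0.229 ,  0.5696,  0.4645,  0.3281]))
```

```bash
cat >> kin.py <<'E'
PAR=[-0.079,1.5016,0.2234,0.5732,0.4641,0.3259];SG=(-1,-1,-1,-1)
LO=np.array([-2.96,-.34,-1.41,.24,-1.37,.17,-2.96]);HI=np.array([2.96,2.1,1.46,2.44,4.51,1.92,2.96])
def ik(X,C,q0,w=.02):
    def f(q):
        x,c,_=fk(q,PAR,SG);return np.r_[(x-X)*5,(c.inv()*C).as_rotvec(),w*(q-q0)]
    z=least_squares(f,np.clip(q0,LO+.01,HI-.01),bounds=(LO,HI));x,c,_=fk(z.x,PAR,SG)
    return z.x,np.linalg.norm(x-X)*1000,(c.inv()*C).magnitude()
E
python3 - <<'E'
from kin import *
np.set_printoptions(precision=2,suppress=True)
tb={"grasp":([.527,-.2433,.088],-8.2)}
hang=SO+RS@np.array([-.104,0,.19]);tb["hang"]=(hang,3.8)
print(hang)
for n,(t,y) in tb.items():
  for tilt in(30,36):
    for flip in(0,1):
      Rt=tgtR(np.deg2rad(y),np.deg2rad(tilt))@np.diag([1-2*flip,1-2*flip,1]);X=np.array(t)+.019*Rt[:,2]
      az=np.arctan2(X[1],X[0])
      out=[]
      for q5 in(0,3.14):
        for q7 in(-1.57,1.57):
          q,e,a=ik(X,R.from_matrix(Rt),np.array([-az-.08,.4,0,2,q5,.4,q7]));out.append((e+a*100,q5,q7,q,e,a))
      out.sort(key=lambda t:t[0])
      for o in out[:2]:print(n,tilt,"flip",flip,o[1:])
E
```

```text
[0.59 0.09 0.19]
grasp 30 flip 0 (3.14, -1.57, array([ 1.1 ,  0.49, -0.82,  2.26,  1.45,  0.17, -2.67]), np.float64(0.19734697520784178), 0.0023257769064067724)
grasp 30 flip 0 (0, 1.57, array([ 0.51,  0.37, -0.07,  2.25, -1.37,  0.17,  0.08]), np.float64(0.3281240204880475), 0.005016686636148518)
grasp 30 flip 1 (3.14, 1.57, array([ 1.1 ,  0.49, -0.82,  2.26,  1.45,  0.17,  0.47]), np.float64(0.19771134754282732), 0.0023311282745188803)
grasp 30 flip 1 (0, 1.57, array([ 0.54,  0.37, -0.1 ,  2.24, -1.11,  0.17,  2.96]), np.float64(1.78918655953048), 0.027118738303943166)
grasp 36 flip 0 (3.14, -1.57, array([ 1.4 ,  0.79, -1.29,  2.32,  1.87,  0.54, -2.96]), np.float64(0.20875026900291202), 0.0035138919486976156)
grasp 36 flip 0 (3.14, 1.57, array([ 0.8 ,  0.4 , -0.39,  2.32,  3.7 ,  0.17,  1.34]), np.float64(0.29013857278121924), 0.004172950048339571)
grasp 36 flip 1 (3.14, 1.57, array([ 1.22,  0.56, -0.95,  2.32,  2.16,  0.24, -0.19]), np.float64(0.10460850327877438), 0.0020501214007137146)
grasp 36 flip 1 (3.14, -1.57, array([ 0.8 ,  0.4 , -0.39,  2.32,  3.7 ,  0.17, -1.8 ]), np.fl
[... 455 characters left out ...]
572145)
hang 30 flip 1 (0, -1.57, array([ 0.29,  0.25, -0.64,  2.15,  0.73,  0.34,  0.71]), np.float64(0.22463820410049196), 0.003084450100209743)
hang 36 flip 0 (0, -1.57, array([-0.06,  0.2 , -0.23,  2.21,  0.8 ,  0.17, -2.52]), np.float64(0.6891353705423602), 0.010687261561119087)
hang 36 flip 0 (3.14, 1.57, array([ 0.09,  0.22, -0.41,  2.26,  1.6 ,  0.17,  2.96]), np.float64(3.7319443464542), 0.05638723617220607)
hang 36 flip 1 (0, -1.57, array([ 0.06,  0.21, -0.38,  2.22,  1.04,  0.18,  0.39]), np.float64(0.24090544041878792), 0.003523313483997187)
hang 36 flip 1 (3.14, -1.57, array([ 0.45,  0.28, -0.84,  2.22,  1.32,  0.31,  0.14]), np.float64(0.5691640652872174), 0.007507222793332727)
```

```bash
python3 -m creep '[[1,-10,5,30,0,0,0],[1,-10,5,30,0,0,0],[1,0,0,0,-0.105,0.009,0.152],[1,0,0,0,-0.105,0.009,0.152],[1,0,0,0,-0.105,0.009,0.152]]'; for i in 1 ; do python3 -m creep '[[1,0,0,0,-0.105,0.009,0.152],[1,0,0,0,-0.105,0.009,0.152],[1,0,0,0,-0.105,0.009,0.152],[1,0,0,0,-0.105,0.009,0.152],[1,0,0,0,-0.105,0.009,0.152]]'; done; cat > st.py <<'E'
from kin import *
import sys
np.set_printoptions(precision=4,suppress=True)
o=get_obs();T=toolT(o);print(o["eef_pos"],"z",T[:3,2],"x",T[:3,0],"q",o["q"],"F",o["contact_force"],o["gripper_width"],o["grasp_force"],o["t"])
y,t=map(float,sys.argv[1:3])
Rt=tgtR(np.deg2rad(y),np.deg2rad(t))@np.diag([-1,-1,1]);print("rv",R.from_matrix(Rt@T[:3,:3].T).as_rotvec())
E
python3 st.py -8.2 33
```

```text
t: 3.2
eef_pos: [0.5104, -0.2486, 0.1858]
tool_rot: [0.089, 0.932, 0.204, 0.285]
contact_force: [-1.0, 0.0, -0.6]
gripper_width: 0.995
grasp_force: 0.0
t: 3.82
eef_pos: [0.5103, -0.2488, 0.1855]
tool_rot: [0.207, 0.744, 0.598, 0.215]
contact_force: [-0.1, 0.3, 0.3]
gripper_width: 1.002
grasp_force: 0.0
[ 0.5103 -0.2488  0.1855] z [ 0.5682 -0.0503 -0.8214] x [0.1916 0.9788 0.0726] q [ 0.6392  0.1167 -0.1673  2.2768 -0.8461  0.2678  1.0321] F [-0.1228  0.2712  0.2685] 1.0016664361683474 0.0 3.825
rv [-0.9319  0.1315  1.3594]
```

```bash
python3 -m creep '[[1,0,0,0,-0.1035,0.0146,0.151],[1,0,0,0,-0.1035,0.0146,0.151],[1,0,0,0,-0.1035,0.0146,0.151],[1,0,0,0,-0.1035,0.0146,0.151],[1,0,0,0,-0.1035,0.0146,0.151]]'; python3 -m creep '[[1,0,0,0,-0.1035,0.0146,0.151],[1,0,0,0,-0.1035,0.0146,0.151],[1,0,0,0,-0.1035,0.0146,0.151],[1,0,0,0,-0.1035,0.0146,0.151],[1,0,0,0,0,0,0]]'; python3 st.py -8.2 33
```

```text
t: 4.45
eef_pos: [0.5102, -0.2489, 0.1855]
tool_rot: [0.272, 0.405, 0.868, 0.092]
contact_force: [0.7, -0.2, -0.2]
gripper_width: 0.999
grasp_force: 0.0
t: 5.08
eef_pos: [0.5104, -0.2489, 0.1854]
tool_rot: [0.283, 0.073, 0.956, -0.02]
contact_force: [-0.7, 0.4, 0.4]
gripper_width: 1.0
grasp_force: 0.0
[ 0.5104 -0.2489  0.1854] z [ 0.5383 -0.0789 -0.839 ] x [-0.8293  0.1276 -0.5441] q [ 0.8081  0.1256 -0.3845  2.2532 -0.4776  0.2444  2.2927] F [-0.7122  0.4099  0.4131] 0.9996923514004246 0.0 5.075
rv [-0.0033 -0.0002  0.0074]
```

```bash
python3 -m creep '[[1,0,2,-28,0,0,0],[1,7,2,-28,0,0,0],[1,10,0,-20,0,0,0],[1,0,0,0,0,0,0]]'; python3 st.py -8.2 33
```

```text
t: 5.58
eef_pos: [0.5232, -0.2426, 0.1264]
tool_rot: [0.278, 0.073, 0.958, -0.012]
contact_force: [-0.6, 0.4, 0.6]
gripper_width: 0.998
grasp_force: 0.0
[ 0.5232 -0.2426  0.1264] z [ 0.5304 -0.0627 -0.8455] x [-0.8352  0.1326 -0.5337] q [ 0.4643  0.2309 -0.0415  2.296  -1.1273  0.1701  2.9249] F [-0.6115  0.4299  0.6329] 0.997666803815915 0.0 5.575
rv [-0.0196 -0.0101  0.0029]
```

```bash
python3 -m creep '[[1,-13,0,45,0,0,0],[1,-20,0,45,0,0,0],[1,-20,0,45,0,0,0],[1,0,0,0,0,0,0]]'; python3 st.py -8.2 33; cat > path.py <<'E'
from kin import *
np.set_printoptions(precision=3,suppress=True)
q=np.array(get_obs()["q"])
def ins(W):
    x0,c0,_=fk(q,PAR,SG);print("start",q)
    for w in W:
        x,c,_=fk(w,PAR,SG);rv=(c*c0.inv()).as_rotvec();print("q5-7",w[4:],"tcp",x,"d",(x-x0)*1000,"rv",rv,"rows",np.linalg.norm(rv)/.185);x0,c0=x,c
if __name__=="__main__":
    W=[]
    for a,b,c in((q[4],.55,q[6]),(.2,.55,1.8),(.8,.55,1.2),(1.4,.55,.6),(1.45,.25,.5)):
        w=q.copy();w[4:]=a,b,c;W.append(w)
    ins(W)
E
python3 path.py
```

```text
t: 6.08
eef_pos: [0.4742, -0.2455, 0.2595]
tool_rot: [0.283, 0.072, 0.956, -0.015]
contact_force: [0.5, -0.3, -0.3]
gripper_width: 1.0
grasp_force: 0.0
[ 0.4742 -0.2455  0.2595] z [ 0.5391 -0.0688 -0.8394] x [-0.8295  0.1289 -0.5434] q [ 0.1145 -0.0977  0.3564  2.2611 -0.3592  0.4529  2.1822] F [ 0.4585 -0.3228 -0.3456] 1.0001785956728286 0.0 6.075
rv [-0.0125  0.0003  0.003 ]
start [ 0.114 -0.098  0.356  2.261 -0.359  0.453  2.182]
q5-7 [-0.359  0.55   2.182] tcp [ 0.432 -0.195  0.246] d [-17.9    22.868 -12.544] rv [0.063 0.067 0.031] rows 0.5248872947044436
q5-7 [0.2  0.55 1.8 ] tcp [ 0.38  -0.272  0.237] d [-52.315 -77.559  -9.363] rv [-0.25   0.173 -0.033] rows 1.6513413602358815
q5-7 [0.8  0.55 1.2 ] tcp [ 0.357 -0.363  0.274] d [-23.527 -90.695  36.843] rv [-0.264 -0.006 -0.183] rows 1.7369510401231603
q5-7 [1.4  0.55 0.6 ] tcp [ 0.375 -0.431  0.346] d [ 18.043 -67.462  72.525] rv [-0.269 -0.156 -0.079] rows 1.736951040123159
q5-7 [1.45 0.25 0.5 ] tcp [ 0.456 -0.377  0.344] d [81.844 53.077 -2.492] rv [ 0.123 -0.18   0.213] rows 1.6498497506805234
```

```bash
python3 -m creep '[[1,17,0,-40,0.006,0.045,0],[1,17,0,-40,0.005,0.045,0],[1,14,0,-35,0,0,0],[1,7,1,-25,0,0,0],[1,0,0,0,0,0,0]]'; python3 st.py -8.2 28
```

```text
t: 6.7
eef_pos: [0.5274, -0.2418, 0.1117]
tool_rot: [0.233, 0.072, 0.97, -0.01]
contact_force: [-0.9, -1.4, -0.4]
gripper_width: 0.999
grasp_force: 0.0
[ 0.5274 -0.2418  0.1117] z [ 0.4508 -0.0524 -0.8911] x [-0.8809  0.1355 -0.4536] q [ 0.2179  0.2697  0.2111  2.2475 -0.8307  0.255   2.6017] F [-0.9079 -1.3561 -0.4227] 0.9986720148786346 0.0 6.7
rv [-0.0174 -0.0155  0.0017]
```

```bash
python3 -m creep '[[1,3,-1,-15,-0.01,-0.008,0],[1,3,-1,-15,-0.007,-0.008,0],[1,2.5,-1,-9,0,0,0],[1,0,0,0,0,0,0]]'; python3 st.py -8.2 28; python3 - <<'E'
from h import *
im,d=read_camera("scene");cv2.imwrite("pics/s2.png",cv2.resize(im[200:380,150:390,::-1],None,fx=3,fy=3))
E
```

```text
t: 7.2
eef_pos: [0.5391, -0.2465, 0.0793]
tool_rot: [0.242, 0.069, 0.968, -0.018]
contact_force: [0.1, 0.3, 0.1]
gripper_width: 1.002
grasp_force: 0.0
[ 0.5391 -0.2465  0.0793] z [ 0.4657 -0.0674 -0.8823] x [-0.8735  0.1247 -0.4706] q [ 0.2944  0.3454  0.1172  2.2534 -1.1728  0.1703  2.9532] F [0.107  0.3356 0.0592] 1.0024644839415888 0.0 7.2
rv [ 0.001   0.0012 -0.0009]
```

View pics/s2.png

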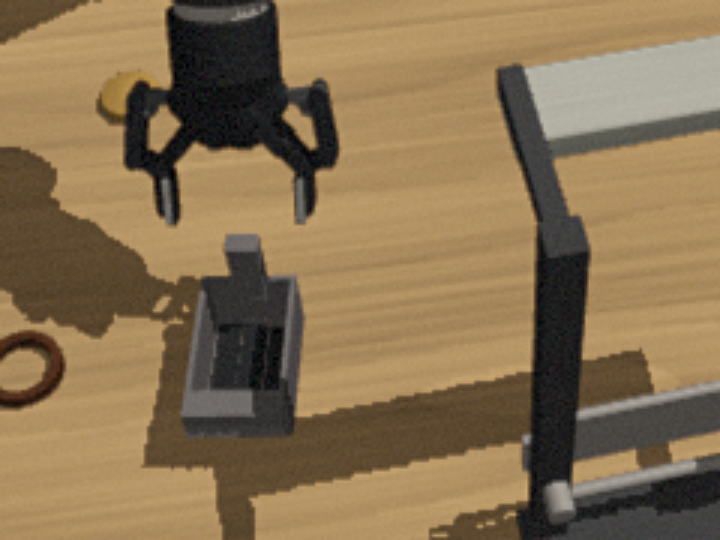

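```bash
python3 - <<'E'
from h import *
np.set_printoptions(precision=4,suppress=True)
p=camera_params("scene");K=p["intrinsics"];T=p["cam_to_world"]
def pj(X):
    c=T[:3,:3].T@(np.array(X)-T[:3,3]);return K[0,0]*c[0]/-c[2]+K[0,2],-K[1,1]*c[1]/-c[2]+K[1,2]
A=toolT(get_obs())
for n,X in dict(tcp=A[:3,3],f1=A[:3,3]+A[:3,1]*.0425-A[:3,2]*.013,f2=A[:3,3]-A[:3,1]*.0425-A[:3,2]*.013,tab=[.527,-.2433,.104]).items():
    u,v=pj(X);print(n,u,v,"crop",(u-150)*3,(v-200)*3)
im,d=read_camera("scene");P=cloud("scene",d)
g=P[225:300,185:275].reshape(-1,3);D=d[225:300,185:275].reshape(-1)>0
for (cu,cv) in((172,215),(300,215),(243,243)):
    print(cu,cv,P[200+cv//3,150+cu//3])
E
```

```text
tcp 230.50932447967728 290.46465564908226 crop 241.52797343903183 271.3939669472468
f1 249.66386465021858 284.95190789064213 crop 298.9915939506558 254.8557236719264
f2 210.49082113382582 285.38453786068794 crop 181.47246340147746 256.1536135820638
tab 230.1986636318498 279.35040154299963 crop 240.5959908955494 238.0512046289989
172 215 [ 0.5189 -0.2878  0.1333]
300 215 [ 0.5293 -0.1982  0.1282]
243 243 [ 0.5313 -0.2418  0.1036]
```

```bash
python3 - <<'E'
from h import *
np.set_printoptions(precision=4,suppress=True)
A=toolT(get_obs())
for n in("scene","top"):
    im,d=read_camera(n);P=cloud(n,d);Q=((P-A[:3,3])@A[:3,:3])
    m=(d>0)&(P[...,2]>.065)&(np.abs(Q[...,1])<.07)&(np.abs(Q[...,1])>.02)&(np.abs(Q[...,0])<.06)&(Q[...,2]>-.12)
    for s in(1,-1):
        k=m&(Q[...,1]*s>0);q=Q[k];print(n,s,len(q),"tool-frame z max",np.sort(q[:,2])[-8:],q[np.argsort(q[:,2])[-8:]].mean(0),P[k][:,2].min())
    if n=="scene":print(Q[200+222//3,150+172//3],Q[200+243//3,150+243//3])
E
python3 st.py -8.2 28 | tail -3; python3 fit.py | head -1
```

```text
scene 1 390 tool-frame z max [-0.0486 -0.0481 -0.0477 -0.0469 -0.0454 -0.0448 -0.0434 -0.0427] [-0.009   0.0468 -0.046 ] 0.11582818272270068
scene -1 380 tool-frame z max [-0.0468 -0.0467 -0.0456 -0.0454 -0.0453 -0.0441 -0.043  -0.0422] [-0.0052 -0.0453 -0.0449] 0.11759074087578525
[-0.0148 -0.0442 -0.0478] [-0.007   0.0039 -0.0266]
top 1 157 tool-frame z max [-0.0531 -0.0527 -0.0512 -0.0476 -0.0441  0.0424  0.0449  0.047 ] [-0.0258  0.0434 -0.0143] 0.06524827637961161
top -1 145 tool-frame z max [-0.0523 -0.0508 -0.05   -0.05   -0.046  -0.0438 -0.0406  0.046 ] [-0.0133 -0.0439 -0.0359] 0.06572128755866102
[ 0.5389 -0.246   0.0794] z [ 0.466  -0.0673 -0.8822] x [-0.8734  0.1247 -0.4708] q [ 0.2937  0.345   0.1172  2.2543 -1.1766  0.17    2.9564] F [ 0.5804 -0.4826 -0.4427] 1.0056662079122847 0.0 7.4
rv [ 0.0009  0.0014 -0.001 ]
(np.float64(0.002721890394679564), (-1, -1, -1, -1), array([-0.0845,  1.4952,  0.2241,  0.5766,  0.4631,  0.3304]))
```

```bash
python3 - <<'E'
from h import *
np.set_printoptions(precision=4,suppress=True)
A=toolT(dict(tool_rot=[-8.79e-4,.981739,.190229,-2.44e-4],eef_pos=[.25183799,-.62556442,.20053171]))
for n in("scene","top"):
    d=np.load(f"pics/{n}0.npy");P=cloud(n,d);Q=((P-A[:3,3])@A[:3,:3])
    m=(d>0)&(P[...,2]>.065)&(np.abs(Q[...,1])<.07)&(np.abs(Q[...,0])<.06)&(Q[...,2]>-.15)
    q=Q[m];i=np.argsort(q[:,2])[-12:];print(n,len(q),q[i][::3])
d=np.load("pics/scene0.npy");im,d2=read_camera("wrist");np.save("pics/w3.npy",d2)
M=camera_params("wrist")["mount"];W=cloud("wrist",d2,M)
# finger pads in tool frame from the wrist camera
m=(d2>0)&(abs(W[...,0])<.03)&(abs(W[...,1])>.03)&(abs(W[...,1])<.07)&(W[...,2]>-.12)&(W[...,2]<.01)
for s in(1,-1):
    q=W[m&(W[...,1]*s>0)];print("wrist",len(q),q[np.argsort(q[:,2])[-10:]][::3] if len(q) else "")
k=(d2>0)&(abs(W[...,0])<.03)&(abs(W[...,1])<.025)&(W[...,2]>-.1)&(W[...,2]<.05)
print("tab in tool frame",W[k].min(0),W[k].max(0),np.median(W[k],0))
E
```

```text
scene 1598 [[ 0.0132  0.0488 -0.048 ]
 [ 0.0082  0.0485 -0.0469]
 [-0.0008  0.0433 -0.0461]
 [ 0.0091  0.046  -0.0435]]
top 611 [[ 0.0066 -0.0491 -0.0493]
 [ 0.0106 -0.0488 -0.048 ]
 [ 0.0096  0.0444 -0.0466]
 [ 0.0072  0.0447 -0.0441]]
wrist 18790 [[ 0.0024  0.0432 -0.0426]
 [-0.0003  0.0431 -0.0425]
 [-0.0045  0.0431 -0.0423]
 [ 0.007   0.0433 -0.0421]]
wrist 19013 [[ 0.0062 -0.0426 -0.0429]
 [ 0.009  -0.0428 -0.0426]
 [-0.0044 -0.0425 -0.0424]
 [ 0.0043 -0.0427 -0.0419]]
tab in tool frame [-0.0059 -0.025  -0.0314] [0.03   0.025  0.0303] [ 0.0178  0.0009 -0.0098]
```

Three cameras agree that the open fingertips sit at tool z = -42 mm, about 29 mm short of the stated geometry. I'll measure them nearly shut, in free space, before grasping.

```bash
python3 -m creep '[[0.3,-8,0,30,0,0,0],[-0.4,0,0,10,0,0,0],[-0.4,0,0,0,0,0,0],[-0.4,0,0,0,0,0,0],[-0.4,0,0,0,0,0,0]]'; cat > tips.py <<'E'
from h import *
np.set_printoptions(precision=4,suppress=True)
o=get_obs();im,d2=read_camera("wrist")
W=cloud("wrist",d2,camera_params("wrist")["mount"])
m=(d2>0)&(abs(W[...,0])<.013)&(abs(W[...,1])>.008)&(abs(W[...,1])<.07)&(W[...,2]>-.12)&(W[...,2]<.01)
for s in(1,-1):
    q=W[m&(W[...,1]*s>0)];print("wrist",len(q),q[np.argsort(q[:,2])[-10:]][::3] if len(q) else "")
A=toolT(o)
im,d=read_camera("scene");P=cloud("scene",d);Q=((P-A[:3,3])@A[:3,:3])
m=(d>0)&(P[...,2]>.108)&(np.abs(Q[...,1])<.07)&(np.abs(Q[...,0])<.04)&(Q[...,2]>-.15)
q=Q[m];print(q[np.argsort(q[:,2])[-12:]][::3])
E
python3 tips.py
```

```text
t: 8.07
eef_pos: [0.5303, -0.2456, 0.1179]
tool_rot: [0.241, 0.069, 0.968, -0.017]
contact_force: [-0.3, 0.6, 0.1]
gripper_width: 0.295
grasp_force: 0.0
wrist 13407 [[ 0.0054  0.0131 -0.03  ]
 [ 0.0081  0.0131 -0.0297]
 [ 0.0127  0.0098  0.0096]
 [ 0.0126  0.0119  0.01  ]]
wrist 13182 [[ 0.0054 -0.0125 -0.0308]
 [ 0.0079 -0.0125 -0.0303]
 [ 0.0069 -0.0125 -0.0301]
 [ 0.004  -0.0127 -0.0291]]
[[-0.0094  0.0158 -0.0326]
 [-0.0123  0.0141 -0.0317]
 [-0.0113  0.0181 -0.0312]
 [-0.0081 -0.0139 -0.03  ]]
```

```bash
cat > fit2.py <<'E'
from kin import *
np.set_printoptions(precision=4,suppress=True)
o=get_obs()
def m(z,x):
    z=np.array(z);x=np.array(x);return R.from_matrix(np.stack([x,np.cross(z,x),z],1))
rq=lambda q:R.from_quat([q[1],q[2],q[3],q[0]])
D=[([1.07992378,0.47779346,0.02235834,1.55644879,-0.01149849,1.109304,-0.08308727],[.25183799,-.62556442,.20053171],rq([-8.79e-4,.98174,.190229,-2.44e-4])),
([1.0449,.0944,-.5539,2.3916,-1.268,.1815,.014],[.4656,-.239,.171],rq([.022,.945,-.062,.319])),
([.659,.2699,-.2028,2.2754,-1.3643,.1702,.0915],[.5323,-.2586,.1251],m([.5674,-.0484,-.8221],[.8145,-.1138,.5689])),
([.6392,.1167,-.1673,2.2768,-.8461,.2678,1.0321],[.5103,-.2488,.1855],m([.5682,-.0503,-.8214],[.1916,.9788,.0726])),
([.8081,.1256,-.3845,2.2532,-.4776,.2444,2.2927],[.5104,-.2489,.1854],m([.5383,-.0789,-.839],[-.8293,.1276,-.5441])),
([.1145,-.0977,.3564,2.2611,-.3592,.4529,2.1822],[.4742,-.2455,.2595],m([.5391,-.0688,-.8394],[-.8295,.1289,-.5434])),
([.2944,.3454,.1172,2.2534,-1.1728,.1703,2.9532],[.5391,-.2465,.0793],m([.4657,-.0674,-.8823],[-.8735,.1247,-.4706])),
(o["q"],o["eef_pos"],rq(o["tool_rot"]))]
for s in itertools.product((1,-1),repeat=4):
    def f(p):
        e=[]
        for q,x,r in D:
            X,C,_=fk(np.array(q)+np.r_[0,p[6:11],0],p[:6],s);e+=list((X-x)*2)+list((r.inv()*C).as_rotvec())
        return e
    z=least_squares(f,[-.08,1.5,.22,.57,.46,.33]+[0]*5)
    if z.cost<.05:print(z.cost,s,z.x)
E
python3 fit2.py
```

```text
0.004747727167717885 (-1, 1, 1, -1) [-0.0761  1.4596  0.2636 -0.527  -0.488   0.3021  3.1672  0.028  -0.0361
 -0.0284 -3.0938]
0.004747727167631758 (-1, -1, -1, -1) [-0.0761  1.4596  0.2636  0.527   0.488   0.3021  0.0256  0.028  -0.0361
 -0.0284  0.0478]
```

```bash
cat > kin2.py <<'E'
import kin
from kin import *
kin.PAR=[-.0761,1.4596,.2636,.527,.488,.3021]
OFF=np.array([0,.0256,.028,-.0361,-.0284,.0478,0])
_f=kin.fk
def fko(q,p,s):return _f(np.asarray(q)+OFF,p,s)
kin.fk=fko
E
cat > feas.py <<'E'
from kin2 import *
np.set_printoptions(precision=2,suppress=True)
tab=np.array([.527,-.2433,.091])
for tilt in(20,25,30,36):
  for flip in(0,1):
    Rt=tgtR(np.deg2rad(-8.2),np.deg2rad(tilt))@np.diag([1-2*flip,1-2*flip,1]);X=tab+.048*Rt[:,2];out=[]
    for q3 in(-.8,0,.8):
      for q5 in(-.8,.3,1.5,3):
        for q7 in(-2,-.5,.5,2):
          q,e,a=kin.ik(X,R.from_matrix(Rt),np.array([.43+q3*-.6,.5,q3,2.2,q5,.3,q7]),.005);out.append((e+a*100,q,e,a))
    out.sort(key=lambda t:t[0]);seen=[]
    for o in out:
        if o[0]<3 and all(np.linalg.norm(o[1]-s)>.8 for s in seen) and len(seen)<4: seen.append(o[1]);print(tilt,flip,o[1],round(o[2],2),round(o[3],3))
E
python3 feas.py
```

```text
20 0 [ 0.47  0.43 -0.1   2.15 -0.29  0.22 -1.05] 0.0 0.0
20 0 [ 0.88  0.49 -0.6   2.15  0.59  0.24 -1.85] 0.0 0.0
20 0 [-0.06  0.49  0.54  2.15 -1.01  0.4  -0.42] 0.0 0.0
20 0 [ 1.3   0.82 -1.22  2.15  1.34  0.62 -2.43] 0.01 0.0
20 1 [ 0.35  0.43  0.03  2.15 -0.49  0.24  2.28] 0.0 0.0
20 1 [ 0.99  0.53 -0.74  2.15  0.81  0.29  1.1 ] 0.0 0.0
20 1 [ 0.72  0.45 -0.4   2.15  0.24  0.21  1.6 ] 0.0 0.0
20 1 [ 1.32  0.87 -1.26  2.15  1.38  0.67  0.69] 0.01 0.0
25 0 [ 1.07  0.56 -0.82  2.19  1.14  0.22 -2.33] 0.0 0.0
25 0 [-0.11  0.5   0.61  2.19 -1.33  0.4  -0.12] 0.0 0.0
25 0 [ 0.36  0.42  0.04  2.19 -0.92  0.17 -0.43] 0.0 0.0
25 1 [ 1.16  0.61 -0.94  2.19  1.27  0.3   0.7 ] 0.0 0.0
25 1 [ 0.18  0.43  0.26  2.19 -1.12  0.25  2.88] 0.01 0.0
30 0 [ 1.2   0.64 -0.97  2.23  1.62  0.25 -2.75] 0.01 0.0
30 1 [ 1.12  0.57 -0.85  2.23  1.59  0.17  0.39] 0.0 0.0
36 0 [0.32 0.43 0.13 2.28 4.24 0.28 0.69] 0.0 0.0
36 0 [-0.2   0.57  0.75  2.28  4.38  0.56  0.4 ] 0.0 0.0
36 0 [ 1.15  0.59 -0.86  2.28  2.31  0.17  2.84] 0.0 0.0
36 0 [ 1.39  0.85 -1.21  2.28  1.98  0.45 -2.96] 0.0 0.0
36 1 [ 1.17  0.6  -0.89  2.28  2.27  0.18 -0.25] 0.0 0.0
36 1 [ 1.43  0.94 -1.29  2.28  1.96  0.55  0.25] 0.01 0.0
36 1 [ 0.14  0.45  0.33  2.28  4.31  0.35 -2.56] 0.01 0.0
36 1 [ 0.59  0.43 -0.18  2.28  4.03  0.17 -2.18] 0.02 0.0
```

```bash
python3 -m creep '[[1,0,0,0,0,0.026,0],[1,0,0,0,0,0.026,0],[1,5,0,-20,0,0,0],[1,5,0,-20,0,0,0],[1,0,0,0,0,0,0]]'; python3 st.py -8.2 25;  python3 -m creep '[[1,4,0,-15,0,0,0],[1,3,0,-14,0,0,0],[1,0,0,0,0,0,0]]'; python3 st.py -8.2 25
```

```text
t: 8.8
eef_pos: [0.5396, -0.2455, 0.077]
tool_rot: [0.215, 0.069, 0.974, -0.018]
contact_force: [0.4, 1.0, 0.8]
gripper_width: 0.998
grasp_force: 0.0
[ 0.5396 -0.2455  0.077 ] z [ 0.4161 -0.0656 -0.907 ] x [-0.8981  0.1264 -0.4212] q [ 0.111   0.3645  0.3176  2.2266 -0.9933  0.2479  2.7481] F [0.4366 0.9873 0.8183] 0.9976239946932064 0.0 8.8
rv [ 0.006  -0.0025 -0.0004]
t: 9.18
eef_pos: [0.5471, -0.246, 0.0494]
tool_rot: [0.216, 0.069, 0.974, -0.019]
contact_force: [-0.9, 0.9, 0.3]
gripper_width: 1.001
grasp_force: 0.0
[ 0.5471 -0.246   0.0494] z [ 0.4179 -0.0664 -0.9061] x [-0.8972  0.1264 -0.4231] q [ 0.2116  0.4199  0.1934  2.2201 -1.1433  0.1851  2.9006] F [-0.9107  0.8966  0.3251] 1.000531877157969 0.0 9.175
rv [ 0.0068 -0.0004 -0.    ]
```

Reached within limits. I'll close on the tab.

```bash
python3 -m creep '[[0,0,0,0,0,0,0],[-1,0,0,0,0,0,0],[-1,0,0,0,0,0,0],[-1,0,0,0,0,0,0],[-1,0,0,0,0,0,0]]' 90; python3 - <<'E'
from h import *
np.set_printoptions(precision=4,suppress=True)
A=toolT(get_obs());im,d=read_camera("scene");P=cloud("scene",d)
cv2.imwrite("pics/s3.png",cv2.resize(im[200:380,150:390,::-1],None,fx=3,fy=3))
B=P[270:355,200:260].reshape(-1,3);q=B[(B[:,2]>.05)&(B[:,2]<.066)]
r=cv2.minAreaRect((q[:,:2]*1000).astype(np.float32));print(r)
E
```

```text
t: 9.8
eef_pos: [0.5478, -0.2462, 0.0502]
tool_rot: [0.217, 0.069, 0.974, -0.019]
contact_force: [-1.9, 0.1, 5.5]
gripper_width: 0.263
grasp_force: 88.2
((587.1810302734375, -252.77978515625), (71.6298599243164, 118.63540649414062), 81.97831726074219)
```

View pics/s3.png

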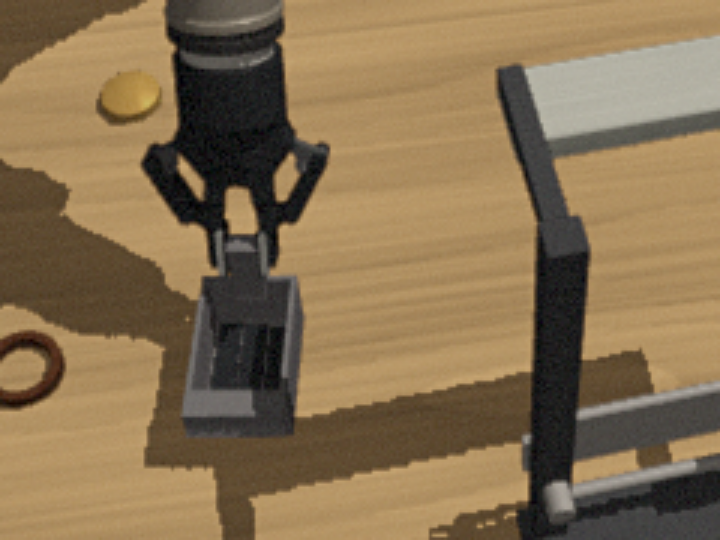

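The tab is gripped between the pads and the bin is undisturbed. I'll save the bin-to-tool transform, then lift.

```bash
cat > bin.py <<'E'
from h import *
import sys,os
np.set_printoptions(precision=4,suppress=True)
o=get_obs();T=toolT(o)
if not os.path.exists("tb.npy"):
    B=np.eye(4);B[:3,:3]=R.from_euler("z",np.deg2rad(-8.2)).as_matrix();B[:3,3]=[.5765,-.2504,0];np.save("tb.npy",np.linalg.inv(T)@B)
B=T@np.load("tb.npy");S=np.eye(4);S[:3,:3]=RS;S[:3,3]=SO;C=np.linalg.inv(S)@B
print("bin in stand mm",C[:3,3]*1000,"rot",R.from_matrix(C[:3,:3]).as_rotvec(),"F",o["contact_force"],"grip",o["gripper_width"],o["grasp_force"],"q",o["q"],"t",o["t"])
if len(sys.argv)>1:
    G=np.eye(4);G[:3,3]=np.array(list(map(float,sys.argv[1:4])))/1000
    D=S@G@np.linalg.inv(np.load("tb.npy"));print("tcp shift mm",(D[:3,3]-T[:3,3])*1000,"rv",R.from_matrix(D[:3,:3]@T[:3,:3].T).as_rotvec())
E
python3 bin.py; python3 -m creep '[[-1,0,0,5,0,0,0],[-1,0,0,10,0,0,0],[-1,0,0,15,0,0,0],[-1,0,0,15,0,0,0],[-1,0,0,15,0,0,0]]';python3 -m creep '[[-1,0,0,15,0,0,0],[-1,0,0,15,0,0,0],[-1,0,0,15,0,0,0],[-1,0,0,0,0,0,0],[-1,0,0,0,0,0,0]]'; python3 bin.py -130 0 105
```

```text
bin in stand mm [-143.4816 -337.1956    0.    ] rot [-0.     -0.     -0.2089] F [-1.494  -0.5008  5.5125] grip 0.26789479511569875 88.18377614021301 q [ 0.2112  0.4188  0.1936  2.2198 -1.145   0.1845  2.9025] t 9.85
t: 10.48
eef_pos: [0.5467, -0.245, 0.1094]
tool_rot: [0.215, 0.068, 0.974, -0.019]
contact_force: [0.2, -0.0, -3.2]
gripper_width: 0.26
grasp_force: 88.3
t: 11.1
eef_pos: [0.5469, -0.245, 0.1537]
tool_rot: [0.216, 0.068, 0.974, -0.019]
contact_force: [0.3, 0.1, -3.5]
gripper_width: 0.261
grasp_force: 88.3
bin in stand mm [-144.3622 -335.823   103.3967] rot [ 0.001   0.0026 -0.2076] F [ 0.3263  0.1035 -3.4578] grip 0.2606017276004917 88.33613634109497 q [-0.1937  0.26    0.6607  2.1752 -0.7059  0.4191  2.45  ] t 11.1
tcp shift mm [ -8.108  330.0872   1.5265] rv [-0.0008 -0.0026  0.2076]
```

```bash
python3 -m creep '[[-1,-1,15,0,0,0,0.02],[-1,-1,32,0,0,0,0.02],[-1,-1,35,0,0,0,0.02],[-1,-1,35,0,0,0,0.02],[-1,-1,35,0,0,0,0.02]]';python3 -m creep '[[-1,-1,35,0,0,0,0.02],[-1,-1,35,0,0,0,0.02],[-1,-1,35,0,0,0,0.02],[-1,-1,35,0,0,0,0.02],[-1,0,20,0,0,0,0.02]]';python3 -m creep '[[-1,0,10,0,0,0,0.008],[-1,0,8,0,0,0,0],[-1,0,0,0,0,0,0],[-1,0,0,0,0,0,0]]'; python3 bin.py -130 0 105; python3 - <<'E'
from h import *
np.set_printoptions(precision=4,suppress=True)
im,d=read_camera("scene");cv2.imwrite("pics/s4.png",cv2.resize(im[130:430,260:560,::-1],None,fx=2,fy=2))
np.save("pics/s4.npy",d)
im,d=read_camera("top");np.save("pics/t4.npy",d);cv2.imwrite("pics/t4.png",im[:,:,::-1])
E
```

```text
t: 11.72
eef_pos: [0.5416, -0.0918, 0.1539]
tool_rot: [0.216, 0.019, 0.976, -0.008]
contact_force: [1.3, 0.5, -3.1]
gripper_width: 0.262
grasp_force: 88.7
t: 12.35
eef_pos: [0.5373, 0.0691, 0.1539]
tool_rot: [0.216, -0.031, 0.976, 0.003]
contact_force: [0.4, -0.1, -3.0]
gripper_width: 0.266
grasp_force: 88.8
t: 12.85
eef_pos: [0.5385, 0.0834, 0.1545]
tool_rot: [0.217, -0.032, 0.976, 0.003]
contact_force: [0.3, 0.1, -3.5]
gripper_width: 0.267
grasp_force: 88.8
bin in stand mm [-130.489    -1.6922  104.2594] rot [ 0.0001  0.0012 -0.0016] F [ 0.3069  0.0876 -3.4637] grip 0.26666651726227647 88.78525972366333 q [-1.2196  0.1741  0.9781  2.3106 -0.1552  0.3078  1.4947] t 12.85
tcp shift mm [0.3166 1.6779 0.7044] rv [-0.0001 -0.0013  0.0016]
```

View pics/s4.png

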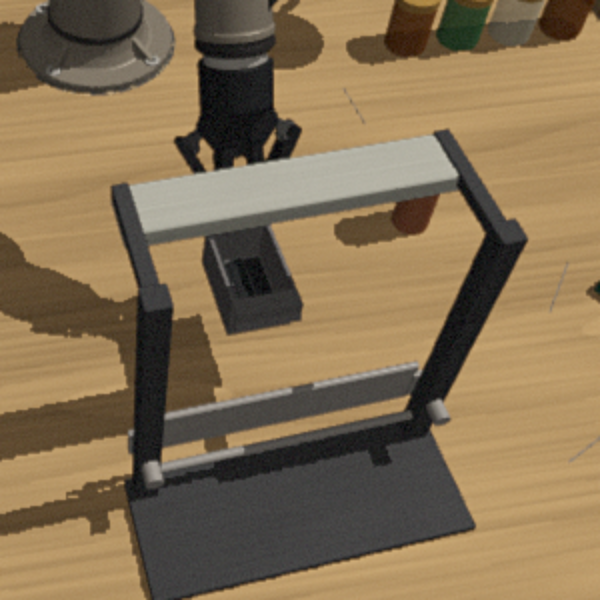

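```bash
python3 - <<'E'
from h import *
np.set_printoptions(precision=4,suppress=True)
for n,f in(("scene","s4"),("top","t4")):
    d=np.load(f"pics/{f}.npy");P=(cloud(n,d)-SO)@RS;Q=P[(d>0)]
    q=Q[(abs(Q[:,1])<.05)&(Q[:,0]>-.105)&(Q[:,0]<-.045)&(Q[:,2]>.13)&(Q[:,2]<.2)]
    print(n,len(q))
    if len(q)>20:
        t=q[q[:,2]>np.percentile(q[:,2],97)-.006];print("top plate z",np.median(t[:,2]),"x",np.percentile(t[:,0],[2,98]),"y",np.percentile(t[:,1],[2,98]),"max x",q[:,0].max(), q[q[:,0]>q[:,0].max()-.004].mean(0))
        A=np.c_[t[:,:2],np.ones(len(t))];print("slope",np.linalg.lstsq(A,t[:,2],rcond=None)[0])
    r=Q[(abs(Q[:,1])<.12)&(abs(Q[:,0]-.004)<.006)&(Q[:,2]>.1)&(Q[:,2]<.2)];print("rail",len(r),np.percentile(r[:,2],[50,90,99]) if len(r) else "", np.percentile(r[:,0],[2,50]))
    # bin side rims: z vs x for rim
    r=Q[(abs(abs(Q[:,1])-.033)<.004)&(Q[:,0]>-.18)&(Q[:,0]<-.09)&(Q[:,2]>.15)&(Q[:,2]<.175)]
    if len(r)>20:print("rim",len(r),np.polyfit(r[:,0],r[:,2],1),r[:,2].mean(),r[:,0].mean())
E
```

```text
scene 673
top plate z 0.16301841266860848 x [-0.1017 -0.0621] y [-0.0376  0.031 ] max x -0.057469595329310896 [-0.0601 -0.0008  0.1437]
slope [-0.0005 -0.0062  0.1631]
rail 886 [0.1163 0.1212 0.1232] [0.0015 0.0078]
rim 113 [0.0031 0.163 ] 0.16256627426755896 -0.1302309505351667
top 405
top plate z 0.16378351460285887 x [-0.1014 -0.0645] y [-0.0364  0.0313] max x -0.0599064762722655 [-0.0625  0.0049  0.1559]
slope [-0.0229 -0.0104  0.1623]Traceback (most recent call last):
  File "<stdin>", line 10, in <module>
    return _quantile_unchecked(
        a, q, axis, out, overwrite_input, method, keepdims, weights)
    return _ureduce(a,
                    func=_quantile_ureduce_func,
    ...<5 lines>...
                    overwrite_input=overwrite_input,
                    method=method)
    r = func(a, **kwargs)
    result = _quantile(arr,
                       quantiles=q,
    ...<2 lines>...
                       out=out,
                       weights=wgt)
    slices_having_nans = np.isnan(arr[-1, ...])
                                  ~~~^^^^^^^^^
IndexError: index -1 is out of bounds for axis 0 with size 0
```

The bin is held level over the bench with the strips inside, in front of the rail (top about z = 0.123). I'm moving it in under the bar.

```bash
python3 -m creep '[[-1,10,1,0,0,0,0],[-1,14,1,0,0,0,0],[-1,14,1,0,0,0,0],[-1,12,1,0,0,0,0],[-1,0,0,0,0,0,0]]';python3 bin.py -57 0 104;python3 -m creep '[[-1,10,1,0,0,0,0],[-1,8,1,0,0,0,0],[-1,5,0.5,0,0,0,0],[-1,0,0,0,0,0,0],[-1,0,0,0,0,0,0]]'; python3 bin.py -57 0 104; python3 - <<'E'
from h import *
im,d=read_camera("scene");cv2.imwrite("pics/s5.png",cv2.resize(im[130:430,300:520,::-1],None,fx=2,fy=2))
np.set_printoptions(precision=4,suppress=True)
P=(cloud("scene",d)-SO)@RS;Q=P[(d>0)]
q=Q[(abs(Q[:,1])<.05)&(Q[:,0]>-.03)&(Q[:,0]<.04)&(Q[:,2]>.135)&(Q[:,2]<.2)];print(len(q),"max x",np.sort(q[:,0])[-6:],"zmin",q[:,2].min(),"y",np.percentile(q[:,1],[1,99]))
E
```

```text
t: 13.58
eef_pos: [0.5894, 0.0875, 0.1547]
tool_rot: [0.217, -0.032, 0.976, 0.003]
contact_force: [-0.7, 0.1, -3.5]
gripper_width: 0.263
grasp_force: 88.8
bin in stand mm [-79.4039  -0.9288 104.5402] rot [-0.0003  0.0003 -0.0015] F [-0.7417  0.0716 -3.5181] grip 0.2634883668852839 88.82346868515015 q [-1.0044  0.2635  0.8011  2.2016 -0.3012  0.3348  1.6389] t 13.575
tcp shift mm [22.2819  2.3415 -0.5495] rv [ 0.0003 -0.0003  0.0015]
t: 14.2
eef_pos: [0.6113, 0.0906, 0.1544]
tool_rot: [0.217, -0.033, 0.976, 0.003]
contact_force: [0.1, 0.8, -3.4]
gripper_width: 0.262
grasp_force: 88.8
bin in stand mm [-57.3926   0.7132 104.1475] rot [ 0.0001  0.0015 -0.0004] F [ 0.106   0.7681 -3.426 ] grip 0.26230790250792524 88.81554365158081 q [-0.9412  0.3003  0.7515  2.1525 -0.3427  0.3514  1.6787] t 14.2
tcp shift mm [ 0.3636 -0.6991 -0.1913] rv [ 0.     -0.0015  0.0004]
726 max x [0.0145 0.0146 0.0146 0.0147 0.0148 0.015 ] zmin 0.1350208017170423 y [-0.0359  0.0342]
```

View pics/s5.png

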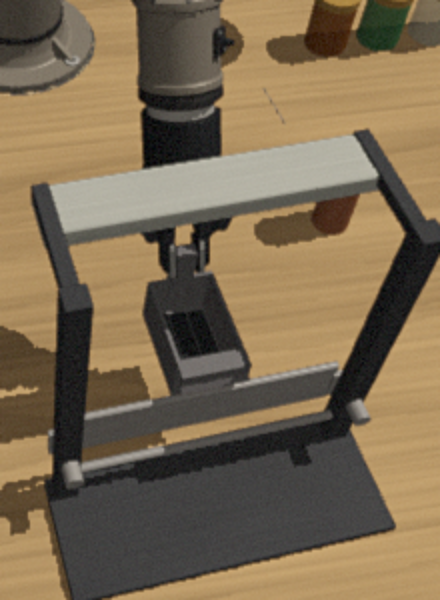

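The bin's lip is over the rail at about (207,375), with the strips inside and the gripper clear of the bar. I'll shift 4 mm in and lower in stages.

```bash
python3 -m creep '[[-1,4.2,-0.5,0,0,0,0],[-1,0,0,-5,0,0,0],[-1,0,0,-5,0,0,0],[-1,0,0,-3,0,0,0],[-1,0,0,0,0,0,0]]';python3 bin.py;python3 -m creep '[[-1,0,0,-2,0,0,0],[-1,0,0,-2,0,0,0],[-1,0,0,-2,0,0,0],[-1,0,0,-2,0,0,0],[-1,0,0,0,0,0,0]]'; python3 bin.py
```

```text
t: 14.88
eef_pos: [0.6155, 0.0901, 0.1411]
tool_rot: [0.217, -0.033, 0.976, 0.003]
contact_force: [-0.1, 0.5, -3.5]
gripper_width: 0.266
grasp_force: 88.8
bin in stand mm [-53.245   -0.0697  90.8694] rot [-0.      0.0017 -0.0004] F [-0.1447  0.5337 -3.5226] grip 0.26560232806384343 88.82922649383545 q [-0.8913  0.3255  0.7019  2.1528 -0.3803  0.3245  1.7127] t 14.875
t: 15.5
eef_pos: [0.6157, 0.0901, 0.1334]
tool_rot: [0.217, -0.033, 0.976, 0.003]
contact_force: [-0.1, -0.0, -2.5]
gripper_width: 0.263
grasp_force: 88.8
bin in stand mm [-53.0557   0.0057  83.1387] rot [ 0.0001  0.0013 -0.0004] F [-0.0543 -0.0077 -2.531 ] grip 0.26320951969318945 88.82957339286804 q [-0.8689  0.3365  0.6766  2.1579 -0.3981  0.3062  1.7277] t 15.5
```

```bash
python3 -m creep '[[-1,0,0,-1.5,0,0,0],[-1,0,0,-1.5,0,0,0],[-1,0,0,-1.5,0,0,0],[-1,0,0,-1.5,0,0,0],[-1,0,0,0,0,0,0]]';python3 bin.py|cut -c1-140;python3 -m creep '[[-1,0,0,-1.5,0,0,0],[-1,0,0,-1.5,0,0,0],[-1,0,0,-1.5,0,0,0],[-1,0,0,-1,0,0,0],[-1,0,0,0,0,0,0]]'; python3 bin.py | cut -c1-140
```

```text
t: 16.12
eef_pos: [0.6157, 0.0901, 0.1274]
tool_rot: [0.217, -0.033, 0.976, 0.003]
contact_force: [-0.5, 0.4, -3.2]
gripper_width: 0.262
grasp_force: 88.8
bin in stand mm [-52.9911  -0.0117  77.1817] rot [ 0.0001  0.0012 -0.0004] F [-0.5275  0.3555 -3.2484] grip 0.26188500503387285 88.821272850
t: 16.75
eef_pos: [0.6158, 0.0902, 0.122]
tool_rot: [0.217, -0.033, 0.976, 0.003]
contact_force: [0.3, 0.5, -2.5]
gripper_width: 0.265
grasp_force: 88.8
bin in stand mm [-52.9384   0.0282  71.7482] rot [ 0.0002  0.0011 -0.0004] F [ 0.2843  0.4759 -2.5155] grip 0.26452399461832526 88.826390504
```

```bash
python3 -m creep '[[-1,0,0,-1,0,0,0],[-1,0,0,-1,0,0,0],[-1,0,0,0,0,0,0]]';python3 -m creep '[[-1,0,0,-0.7,0,0,0],[-1,0,0,-0.7,0,0,0],[-1,0,0,0,0,0,0]]'; python3 bin.py | cut -c1-140
```

```text
t: 17.12
eef_pos: [0.6157, 0.0902, 0.12]
tool_rot: [0.217, -0.033, 0.976, 0.004]
contact_force: [0.3, -0.3, -3.8]
gripper_width: 0.264
grasp_force: 88.8
t: 17.5
eef_pos: [0.6158, 0.0902, 0.1186]
tool_rot: [0.217, -0.033, 0.976, 0.004]
contact_force: [-1.3, 0.2, -3.2]
gripper_width: 0.261
grasp_force: 88.8
bin in stand mm [-52.9204   0.0404  68.4042] rot [ 0.0002  0.001  -0.0004] F [-1.3403  0.1528 -3.2075] grip 0.261281786955375 88.82242798805
```

```bash
python3 -m creep '[[-1,0,0,-0.6,0,0,0],[-1,0,0,0,0,0,0]]';python3 -m creep '[[-1,0,0,-0.6,0,0,0],[-1,0,0,0,0,0,0]]'; python3 bin.py | cut -c1-140
```

```text
t: 17.75
eef_pos: [0.6158, 0.0902, 0.118]
tool_rot: [0.217, -0.033, 0.976, 0.004]
contact_force: [-0.6, -0.6, -4.4]
gripper_width: 0.265
grasp_force: 88.8
t: 18.0
eef_pos: [0.6158, 0.0902, 0.1174]
tool_rot: [0.217, -0.033, 0.976, 0.004]
contact_force: [-0.2, -0.0, -3.1]
gripper_width: 0.263
grasp_force: 88.8
bin in stand mm [-52.9356   0.0688  67.2018] rot [ 0.0002  0.0011 -0.0003] F [-0.1971 -0.0342 -3.0995] grip 0.2631870336393779 88.8235259056
```

```bash
python3 -m creep '[[-1,0,0,-0.5,0,0,0],[-1,0,0,0,0,0,0]]'; python3 bin.py | cut -c1-140
```

```text
t: 18.25
eef_pos: [0.6158, 0.0902, 0.1169]
tool_rot: [0.217, -0.033, 0.976, 0.004]
contact_force: [-0.2, -0.9, -3.8]
gripper_width: 0.264
grasp_force: 88.8
bin in stand mm [-52.9229   0.0725  66.7204] rot [ 0.0002  0.001  -0.0003] F [-0.239  -0.9485 -3.8192] grip 0.264016837057479 88.82288217544
```

```bash
for i in 1; do python3 -m creep '[[-1,0,0,-0.6,0,0,0],[-1,0,0,0,0,0,0]]'|grep -E "eef|contact";python3 -m creep '[[-1,0,0,-0.6,0,0,0],[-1,0,0,0,0,0,0]]'|grep -E "eef|contact"; done
```

```text
eef_pos: [0.6158, 0.0902, 0.1163]
contact_force: [0.2, -0.1, -3.8]
eef_pos: [0.6159, 0.0902, 0.1158]
contact_force: [-0.2, -0.5, -2.8]
```

```bash
python3 -m creep '[[-1,0,0,-0.6,0,0,0],[-1,0,0,0,0,0,0]]'|grep -E "eef|contact"
```

```text
eef_pos: [0.616, 0.0902, 0.1154]
contact_force: [-1.0, 0.5, -0.9]
```

```bash
python3 -m creep '[[-1,0,0,-0.5,0,0,0],[-1,0,0,0,0,0,0]]'|grep -E "eef|contact"
```

```text
eef_pos: [0.6161, 0.0902, 0.115]
contact_force: [-3.0, -0.4, 1.9]
```

```bash
python3 bin.py | cut -c1-140; python3 - <<'E'
from h import *
np.set_printoptions(precision=4,suppress=True)
im,d=read_camera("scene");P=(cloud("scene",d)-SO)@RS;Q=P[d>0]
q=Q[(abs(Q[:,1])<.03)&(Q[:,0]>-.004)&(Q[:,0]<.012)&(Q[:,2]>.1)&(Q[:,2]<.2)];print(len(q),np.median(q[q[:,2]>.12][:,2]),"max x",Q[(abs(Q[:,1])<.03)&(Q[:,2]>.085)&(Q[:,2]<.2)&(Q[:,0]<.05)][:,0].max())
r=Q[(abs(abs(Q[:,1])-.033)<.004)&(Q[:,0]>-.1)&(Q[:,0]<-.01)&(Q[:,2]>.11)&(Q[:,2]<.14)];print("rim",len(r),np.polyfit(r[:,0],r[:,2],1),np.median(r[:,2]))
E
```

```text
bin in stand mm [-52.5378   0.0593  64.7859] rot [ 0.0004  0.0002 -0.0004] F [-3.0194 -0.3772  1.9413] grip 0.26302800248594926 89.606766700
210 0.12478041337620775 max x 0.020467934221813158
rim 310 [0.0068 0.121 ] 0.12236132200377813
```

```bash
python3 -m creep '[[-1,0,0,0.4,0,0,0],[-1,0.7,0,0,0,0,0],[-1,0,0,0,0,0,0]]'|grep -E "eef|contact"
```

```text
eef_pos: [0.6166, 0.0902, 0.1151]
contact_force: [-1.8, 0.5, 2.1]
```

```bash
python3 -m creep '[[-1,0.7,0,0,0,0,0],[-1,0,0,0,0,0,0]]'|grep -E "eef|contact"
```

```text
eef_pos: [0.6173, 0.0902, 0.1151]
contact_force: [-2.1, -0.1, 0.2]
```

```bash
python3 -m creep '[[-1,0.7,0,0,0,0,0],[-1,0,0,0,0,0,0]]'|grep -E "eef|contact"
```

```text
eef_pos: [0.6174, 0.09, 0.1149]
contact_force: [-5.3, -0.5, 5.1]
```

```bash
python3 -m creep '[[-1,0.6,0,0,0,0,0],[-1,0,0,0,0,0,0]]'|grep -E "eef|contact"; python3 bin.py | cut -c1-140
```

```text
eef_pos: [0.6173, 0.09, 0.1148]
contact_force: [-9.9, -1.2, 9.5]
bin in stand mm [-51.4988  -0.2479  64.5263] rot [ 0.0007  0.0031 -0.0003] F [-9.9258 -1.1977  9.5372] grip 0.2611345101418478 91.3706123828
```

```bash
python3 -m creep '[[-1,-0.7,0,0.2,0,0,0],[-1,0,0,0,0,0,0]]' 20; python3 -m creep '[[-1,0,0,0,0,0,0],[-1,0,0,0,0,0,0]]' 20; python3 bin.py | cut -c1-140
```

```text
t: 20.68
eef_pos: [0.6175, 0.0901, 0.1151]
tool_rot: [0.217, -0.033, 0.976, 0.004]
contact_force: [-5.2, -0.5, 4.5]
gripper_width: 0.263
grasp_force: 90.1
t: 20.92
eef_pos: [0.6175, 0.0901, 0.1151]
tool_rot: [0.217, -0.033, 0.976, 0.004]
contact_force: [-5.8, -1.3, 4.5]
gripper_width: 0.263
grasp_force: 90.2
bin in stand mm [-51.2834  -0.1297  64.8751] rot [ 0.0002  0.0017 -0.0003] F [-5.7774 -1.2932  4.5475] grip 0.26292345409631845 90.151197910
```

```bash
python3 -m creep '[[-0.5,0,0,0,0,0,0],[-0.47,0,0,0,0,0,0],[-0.44,0,0,0,0,0,0],[-0.4,0,0,0,0,0,0],[-0.35,0,0,0,0,0,0]]' 20; python3 bin.py | cut -c1-140
```

```text
t: 21.55
eef_pos: [0.6184, 0.0903, 0.1156]
tool_rot: [0.218, -0.033, 0.975, 0.003]
contact_force: [-0.2, 0.7, -0.5]
gripper_width: 0.324
grasp_force: 0.0
bin in stand mm [-50.2043   0.009   65.3876] rot [ 0.0001 -0.0001 -0.0002] F [-0.2021  0.6877 -0.4792] grip 0.3243575615748589 0.0 q [-0.812
```

```bash
python3 -m creep '[[0.2,0,0,0,0,0,0],[0.8,0,0,0,0,0,0],[1,0,0,0,0,0,0],[1,0,0,0,0,0,0]]'; python3 -m creep '[[1,-5,0,7,0,0,0],[1,-12,-1,16,0,0,0],[1,-18,-1,16,0,0,0],[1,-30,-2,10,0,0,0],[1,-30,-2,0,0,0,0]]'; python3 -m creep '[[1,-30,-2,0,0,0,0],[1,0,0,0,0,0,0],[1,0,0,0,0,0,0],[1,0,0,0,0,0,0]]'; python3 - <<'E'
from h import *
np.set_printoptions(precision=4,suppress=True)
im,d=read_camera("scene");cv2.imwrite("pics/s6.png",cv2.resize(im[130:430,300:520,::-1],None,fx=2,fy=2))
P=(cloud("scene",d)-SO)@RS;Q=P[d>0]
r=Q[(abs(abs(Q[:,1])-.033)<.004)&(Q[:,0]>-.1)&(Q[:,0]<-.01)&(Q[:,2]>.11)&(Q[:,2]<.14)];print("rim",len(r),np.polyfit(r[:,0],r[:,2],1),np.median(r[:,2]))
E
```

```text
t: 22.05
eef_pos: [0.6178, 0.0902, 0.1153]
tool_rot: [0.217, -0.033, 0.976, 0.004]
contact_force: [-0.9, 0.3, -0.2]
gripper_width: 1.0
grasp_force: 0.0
t: 22.68
eef_pos: [0.5224, 0.0839, 0.1647]
tool_rot: [0.217, -0.032, 0.976, 0.004]
contact_force: [0.0, -0.3, 0.4]
gripper_width: 1.001
grasp_force: 0.0
t: 23.18
eef_pos: [0.5017, 0.0819, 0.1598]
tool_rot: [0.21, -0.031, 0.977, 0.004]
contact_force: [0.4, 0.9, -0.3]
gripper_width: 1.0
grasp_force: 0.0
rim 242 [0.0522 0.1205] 0.11788274097333017
```

View pics/s6.png

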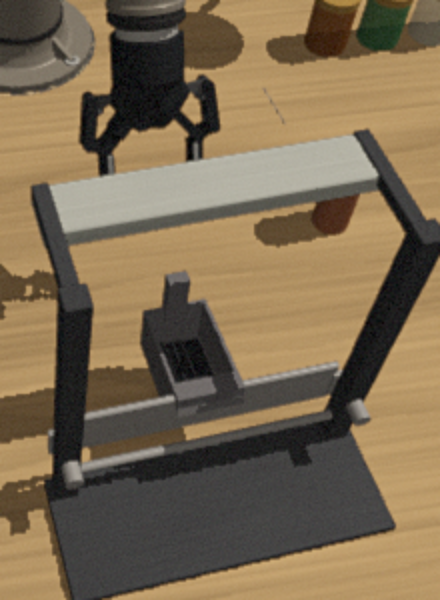

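The bin hangs on the rail at about (195,385). It leans forward by about 3°, the strips are inside, and the gripper is well clear. I'm handing in.

```bash
python3 -c "
from station import *
print(hand_in())"
```

```text
the job is handed in; nothing more can be done
None
```

The job is handed in: the bin hangs by its lip near the middle of the rail, square to it and leaning forward about 3°, with the strips inside and the gripper clear; the hand-in returned no verdict.

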